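# Set the sprung leg of the polishing jig to its mark and close the cam lever

## Robot

A 6-joint arm with a two-finger parallel gripper is mounted at the origin on the work surface. World frame = base frame: x ahead of the robot, y to its left, z up, the work surface at z = 0. Lengths are in m, angles in degrees, forces in N, time in s.
With the tool pointing down it reaches from about 0.4 to 0.825 m from the base axis. Payload 7 kg.
Tool frame: the origin (TCP) lies at the very end of the fingers, on their centre line; the grasp point (between the pads) lies behind it (r.grasp_offset is the z of the grasp point in the tool frame, in m); z points along the fingers, y is the direction in which the jaws open and shut (so a half turn about z gives the same grasp; the last joint's range is limited). The gripper opens to 88 mm and grips with 3 to 60 N. Pads are 19 mm wide; open, the fingers measure 130 mm over their backs; the gripper's body (78 mm by 193 mm) begins 47 mm behind the grasp point.
Start: joints at [-60.499, 20.546, 0.682, 0, -70.136, -16.507], TCP at [0.152, -0.658, 0.227] pointing down, gripper open.
Joint ranges: [-176.03, 176.03], [-82.01, 121.73], [-58.28, 71.71], [-173.87, 95.51], [-174.79, -0.11], [-173.66, 173.66]. Speed limits (degrees/s): [136.94, 136.94, 172.46, 180, 180, 180].

## Interface

Orientations are given as [roll, pitch, yaw] about the fixed x, y, z axes, in that order (R = Rz(yaw) Ry(pitch) Rx(roll)).
In Python, from plant import r gives the robot as it stands. The module is installed in compiled form; this text tells all that it offers.
- The arm moves only by the tool servo_tool, never from a script. Its argument "targets" is a list of rows, each an object of numbers: "dx", "dy", "dz": the shift along the world's x, y, z in cm; "spin": the turn about the world's z in rad; "grip": the opening in per cent of the stroke, from 0 (shut) to 100 (fully open). A call has exactly 10 rows; each row is the pose to reach, as a shift and turn from the pose commanded when the call began; what a row does not reach only later rows make up. A row lasts 1/12 s, in which the tool goes at most 41.7 mm and 7.16 degrees, less where a joint would pass 70% of its speed; a pose out of reach is approached as far as the arm can. A call with a gripper value outside its range is refused whole. The fingers move at their own pace and stop on an object; "squeeze" is the grip in N (left out, the last holds). Time passes only in rows, so rows that repeat a pose let the fingers close, or fill a call up. It gives the time, the measured TCP pose, the force and the opening at its end, in the units of the state.
- r.get_state(): the state, without advancing time (a new reading comes with each control period).
- r.capture(name): name is "scene" or "top" or "wrist"; returns the picture (400x640x3 uint8, blue, green, red); there is no depth.
- r.get_calibration(name): a dict with "K" (3x3 intrinsics, pixels), "extrinsics" (4x4, takes a point from camera to world coordinates). Camera axes: x right, y down, z forward; pixel columns grow to the right and rows downward; lengths in m; the calibration is good to about 2 mm. A picture is of the moment at which its call begins: read the wrist's pose just before it. get_calibration takes no time and is no camera call; for the wrist camera it gives the pose at the moment of the call.
- r.close_job(): hands the job in, once; it reports no verdict.
Trained networks look in the newest picture that a camera, given by its name, has taken for a name from the list of things; names that differ only in an ending like _2 or _b are one class to them, and where a whole thing is asked for, a point or a joint stands for the part that bears it (a point fixed in the world has none). Each returns a list of dicts, best first, with "p" (0 to 1); they miss things now and then, are a little off and sometimes report something else, mostly with a low value. They report only what shows in the picture. A call takes as long as a camera call.
- r.cut_out(name, camera): "mask" (400x640 bool, what is visible of it) and "extent" ([left, top, right, bottom] in pixels, round what is visible of it).
The state is a dict: "time_s": time; "joints": joint angles; "qd": joint speeds; "joint_torque": joint torques, N m; "tcp_pos": TCP position; "eef_rot": TCP orientation; "contact_force": force on the tool from outside, world axes, zero at the start; "moment": the same for the moment, N m; "gripper_width": finger opening in m.
Only numpy, scipy, OpenCV 4.12 (cv2) and the standard library are available. Lean on these libraries where they do the work, as an engineer would, in place of code of your own. Each camera call takes 0.05 s, during which the arm holds its last target. There are 200 camera calls.

## Task

On the polishing jig, press the black cross plate of the spring-loaded sliding leg away from you until its yellow pointer stands over the red length mark, and hold it there. Only then, still pressing the plate with the fingers and keeping the pointer on the mark, push the orange cam lever across from its open side (left) to its closed stop (right). Finish while holding: keep the fingers pressing the plate, pointer on the red mark and lever fully closed (the leg springs back if let go), and leave the other things on the bench where they lie.

Things in the scene. Friction and masses are not known exactly. Their poses are not given: they have to be found in the camera images.
- jig: fixed jig: aluminium base plate 8 mm thick with a grey sleeve block 100 x 70 mm, top at 55 mm. Origin at table level under the centre of the block; x runs along the leg, away from the robot, y left, z up (the jig frame). The base spans x -170 to 70 mm, y -125 to 125 mm.
- leg: sliding leg: 24 mm steel tube with a black cross plate. Origin: on the robot-side face of the plate (the face to press), at jig y 0, height 35 mm; jig axes. Plate: x 0 to 12, y -70 to 105 mm, heights 20 to 50 mm. Face at jig x -150 mm when out (start); slides in along +x, up to 78 mm. A spring pushes it back out, 4 N (out) to 8 N (in); the closed lever does not hold it.
- pointer (a point): tip line of the yellow pointer on the right-hand (-y) end of the leg's plate: 6 mm behind the pressed face (leg x +6 mm, y -100 mm), height 27 mm. Moves with the leg.
- mark (a point): centre of the red length mark, a band 12 mm wide along jig x, 26 mm along y, on the white scale strip at jig y -106 mm, height 15 mm, on the base's right side. Jig axes. Differs from run to run; reached with 30 to 60 mm of leg travel. It need not be touched.
- lever (a joint): orange cam lever on an upright pivot, rad: 0 open (arm 0.45 rad left, +y, of pointing back at the robot, -x), 0.9 closed stop (0.45 rad right). Starts at 0 to 0.12, stays where left; 1 to 2 N moves it. Arm 135 mm from the pivot, 13 mm wide, heights 56 to 70 mm: it passes over the plate and sticks out on the robot's side, so a finger pressing the plate left of it can slide along and push it.
- lever_pivot (a point): pivot of the lever, fixed on the sleeve block at jig x -30 mm, y 0, height 63 mm (middle of the arm)
- lever_tip (a point): centre of the end of the lever arm, 135 mm from the pivot, height 63 mm; moves with the lever
- clip_a: black C-shaped plastic clip, about 75 x 56 mm, 12 mm thick, lying flat; a bystander to leave alone; origin under the centre of the C; beside the jig, left
- clip_b: black C-shaped plastic clip, about 75 x 56 mm, 12 mm thick, lying flat; a bystander to leave alone; origin under the centre of the C; beside the jig, right
- clip_c: black C-shaped plastic clip, about 75 x 56 mm, 12 mm thick, lying flat; a bystander to leave alone; origin under the centre of the C
- clip_d: black C-shaped plastic clip, about 75 x 56 mm, 12 mm thick, lying flat; a bystander to leave alone; origin under the centre of the C
- screwdriver: screwdriver with red handle, lying; a bystander to leave alone
- wax_bar: red-brown bar of polishing wax, 100 x 45 x 35 mm; a bystander to leave alone; origin under its centre
- oil_can: blue can, 56 mm across, 120 mm tall; a bystander to leave alone; origin under its centre

How it is judged (in metres and radians):
On the way, in this order (a step that is already met when the one before it is completed fails the run):
1. the fingers hold the leg pressed in with the pointer over the red mark, the lever still open (x of pointer in the frame of mark between -0.006 and 0.006 m and contact force between the fingers and leg above 1.5 N and value of joint lever below 0.25 rad), for 0.2 s.
2. with the leg held on its mark, the lever is past the middle of its swing (x of pointer in the frame of mark between -0.006 and 0.006 m and contact force between the fingers and leg above 1.5 N and value of joint lever above 0.5 rad), for 0.1 s.
At the end, for the whole second after the job is handed in: The fingers press the leg with more than 1.5 N, the pointer is within 6 mm of the mark's centre (over the 12 mm band), and the lever is closed (joint above 0.8 of 0.9 rad) (x of pointer in the frame of mark between -0.006 and 0.006 m and contact force between the fingers and leg above 1.5 N and value of joint lever above 0.8 rad); the arm keeps its last pose, push and grip.
It fails at once if the lever is moved across while the pointer is more than 10 mm from the mark's centre (not (x of pointer in the frame of mark between -0.01 and 0.01 m) and value of joint lever above 0.3 rad).
It fails at once if another thing on the bench is pushed more than 30 mm from its place (distance of any of clip_a, clip_b, clip_c, clip_d, screwdriver, wax_bar, oil_can from where it was at the start of the episode above 0.03 m).
It also fails if it takes over 42 s, if anything falls off the work surface, if the arm or the gripper's body presses on something with over 40 N, if the wrist force passes 120 N, or if a joint passes its speed limit or range.

## Working session

There is one attempt and no reset: what is moved stays moved. The work goes in short steps, Python scripts to look and compute and a tool call to move; the robot and the scene stay as the last step left them, time stands still between calls to the robot, and variables do not carry over. Pictures are saved under pics/ and viewed, about 8 in all and at most 12, crops included, and the job is handed in when it is done.

Besides the shell and the picture viewer there is one more tool, called after "Request:" as name(argument=value, ...), one argument or row to a line, values as JSON. servo_tool: Moves the arm, as the interface text tells. Its arguments: {"type":"object","properties":{"targets":{"type":"array"},"squeeze":{"type":"number"}},"required":["targets"]}

```bash
mkdir -p pics; python3 - <<'E'
from plant import r
import cv2,numpy as np
for n in("top","scene"):
    im=r.capture(n);cv2.imwrite(f"pics/{n}0.png",im);c=r.get_calibration(n);print(n,c["K"],np.round(c["extrinsics"],4))
    for t in("jig","leg","lever"):
        for d in r.cut_out(t,n)[:1]:print(t,d["p"],d["extent"])
s=r.get_state();print(s)
E
```

```text
top [[375.36869177   0.         317.41139047]
 [  0.         375.36869177 200.92330255]
 [  0.           0.           1.        ]] [[-2.200e-03 -9.869e-01  1.612e-01  4.022e-01]
 [-9.999e-01 -4.000e-04 -1.610e-02 -8.900e-03]
 [ 1.600e-02 -1.613e-01 -9.868e-01  1.025e+00]
 [ 0.000e+00  0.000e+00  0.000e+00  1.000e+00]]
jig 0.77 [279.3, 138.7, 375.5, 226.7]
leg 0.62 [287.7, 174.7, 360.6, 216.9]
lever 0.58 [362.2, 195.2, 364.7, 195.5]
scene [[366.47640981   0.         320.62844566]
 [  0.         366.47640981 197.31658549]
 [  0.           0.           1.        ]] [[-0.8692  0.3827 -0.313   0.9378]
 [ 0.4942  0.6882 -0.5311  0.6213]
 [ 0.0121 -0.6163 -0.7874  0.9704]
 [ 0.      0.      0.      1.    ]]
jig 0.81 [252.2, 164.7, 347.3, 239.5]
leg 0.9 [299.7, 167.6, 341.0, 210.5]
lever 0.7 [287.7, 185.9, 331.3, 198.3]
{'time_s': 0.4, 'joints': array([-6.04990970e+01,  2.05542408e+01,  6.75098100e-01, -3.40565526e-03,
       -7.01368743e+01, -1.65061103e+01]), 'qd': array([ 0.01982982, -0.06054587, -0.06098384,  0.02213203, -0.02132323,
        0.0063959 ]), 'joint_torque': array([ 9.28154222e-04, -5.81676292e+01,  2.92921597e+01,  6.99332401e+00,
        1.08620184e-02, -8.46317243e-05]), 'tcp_pos': array([ 0.15173372, -0.6576269 ,  0.22640932]), 'eef_rot': array([ 1.79983733e+02, -1.48001178e-03, -1.67006365e+02]), 'contact_force': array([ 0.27121503, -1.07797021, -0.60436083]), 'moment': array([-0.06492487,  0.00214411, -0.03392986]), 'gripper_width': 0.08762611639349378}
```

View pics/top0.png

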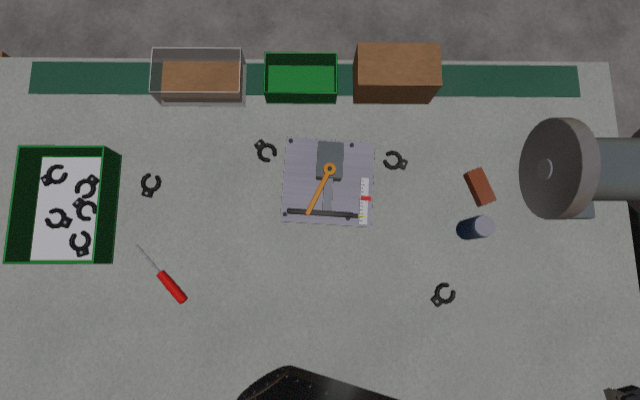

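View pics/scene0.png

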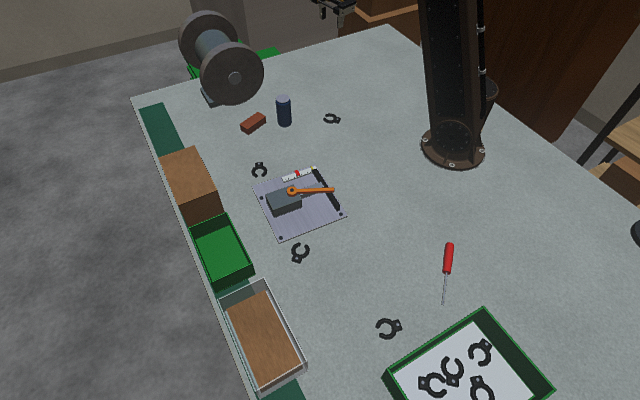

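The top view shows the jig at about px (282–375, 139–227). The red mark is near (366,198), the pointer near (361,215), and the lever tip near (308,213), on the left (open). Next I'll fit the jig pose.

```bash
cat >h.py <<'E'
from plant import r
import cv2,numpy as np
from scipy.optimize import least_squares
def cam(n):
    c=r.get_calibration(n);return np.array(c["K"]),np.array(c["extrinsics"])
def ray(px,z,n,c=None):
    K,T=c or cam(n);d=T[:3,:3]@np.linalg.inv(K)@np.array([px[0],px[1],1.]);o=T[:3,3]
    return o+d*(z-o[2])/d[2]
def blob(im,lo,hi,box):
    h=cv2.cvtColor(im,cv2.COLOR_BGR2HSV);m=cv2.inRange(h,lo,hi);x0,y0,x1,y1=box
    k=np.zeros_like(m);k[y0:y1,x0:x1]=m[y0:y1,x0:x1];ys,xs=np.nonzero(k);return (xs.mean() if len(xs) else None,ys.mean() if len(xs) else None,len(xs))
E
python3 - <<'E'
from h import *
im=cv2.imread("pics/top0.png");cv2.imwrite("pics/crop.png",cv2.resize(im[130:235,270:385],None,fx=5,fy=5,interpolation=cv2.INTER_CUBIC))
print("red",b:=blob(im,(0,150,100),(6,255,255),(345,170,385,235)),ray(b[:2],.015,"top"))
print("yel",b:=blob(im,(22,120,100),(35,255,255),(345,170,385,235)),b[0] and ray(b[:2],.027,"top"))
E
```

```text
red (np.float64(365.85714285714283), np.float64(197.92857142857142), 28) [ 0.57556886 -0.1579788   0.015     ]
yel (np.float64(361.5), np.float64(216.0), 6) [ 0.5243277  -0.14336376  0.027     ]
```

View pics/crop.png

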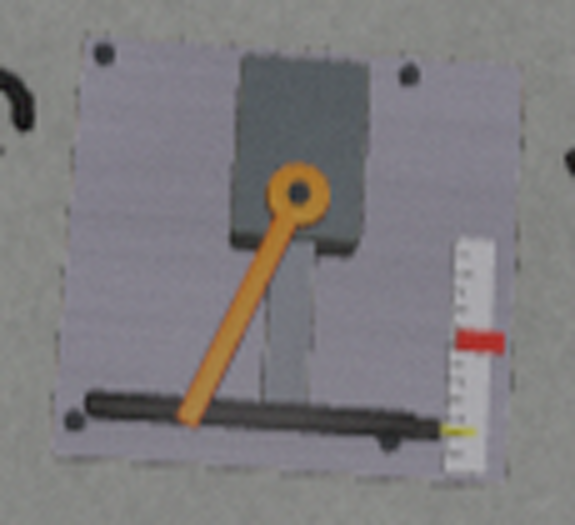

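The crop shows these points (crop px): base corners at (83,38), (521,65), (507,483) and (55,457), pivot at (298,193), red mark at (480,342), yellow line at (458,432), lever end at (188,420).

```bash
python3 - <<'E'
from h import *
c=cam("top");f=lambda u,v:(270+(u+.5)/5-.5,130+(v+.5)/5-.5)
pts=[((83,38),(.07,.125),.008),((521,65),(.07,-.125),.008),((507,483),(-.17,-.125),.008),((55,457),(-.17,.125),.008),((298,193),(-.03,0),.07)]
W=np.array([ray(f(*a),z,"",c)[:2] for a,_,z in pts]);J=np.array([b for _,b,_ in pts])
def g(p):
    C,S=np.cos(p[2]),np.sin(p[2]);return J@np.array([[C,S],[-S,C]])+p[:2]
s=least_squares(lambda p:(g(p)-W).ravel(),[.6,0,0]);p=s.x;print("pose",p,np.degrees(p[2]),np.round(s.fun*1e3,1))
C,S=np.cos(p[2]),np.sin(p[2]);R=np.array([[C,-S],[S,C]])
for n,q in dict(red=ray((365.857,197.93),.015,"",c),yel=ray(f(458,432),.027,"",c),tip=ray(f(188,420),.068,"",c)).items():print(n,R.T@(q[:2]-p[:2]))
for n,q in dict(face0=(-.15,.0),face60=(-.15,.08),ax=(1,0)).items():print(n,R@np.array(q)+p[:2])
for n,q in dict(can=(475,228)).items():print(n,ray(q,.06,"",c))
E
```

```text
pose [ 0.6744154  -0.05767272 -0.05762259] -3.3015314421121893 [ 1.1  1.   1.8 -1.4 -1.2 -1.4 -1.1  2.2 -0.5 -0.4]
red [-0.09290977 -0.10583198]
yel [-0.14494986 -0.0933876 ]
tip [-0.15204964  0.05077868]
face0 [ 0.52466436 -0.04903412]
face60 [0.52927162 0.03083311]
ax [ 1.67275568 -0.11526343]
can [ 0.48891225 -0.4330904   0.06      ]
```

Request:
servo_tool(
  targets=[
    {"dx":1.7,"dy":3.5,"spin":-0.015,"grip":0},
    {"dx":3.4,"dy":7,"spin":-0.03,"grip":0},
    {"dx":5.1,"dy":10.5,"spin":-0.045,"grip":0},
    {"dx":6.8,"dy":14,"spin":-0.06,"grip":0},
    {"dx":8.5,"dy":17.5,"spin":-0.075,"grip":0},
    {"dx":10.2,"dy":21,"spin":-0.09,"grip":0},
    {"dx":11.9,"dy":24.5,"spin":-0.105,"grip":0},
    {"dx":13.6,"dy":28,"spin":-0.12,"grip":0},
    {"dx":15.3,"dy":31.5,"spin":-0.135,"grip":0},
    {"dx":17,"dy":35,"spin":-0.15,"grip":0},
  ],
  squeeze=20,
)

```text
validation failed for argument at $.ta...
```

Request:
servo_tool(
  targets=[
    {"dx":1.7,"dy":3.5,"spin":-0.015,"grip":0},
    {"dx":3.4,"dy":7,"spin":-0.03,"grip":0},
    {"dx":5.1,"dy":10.5,"spin":-0.045,"grip":0},
    {"dx":6.8,"dy":14,"spin":-0.06,"grip":0},
    {"dx":8.5,"dy":17.5,"spin":-0.075,"grip":0},
    {"dx":10.2,"dy":21,"spin":-0.09,"grip":0},
    {"dx":11.9,"dy":24.5,"spin":-0.105,"grip":0},
    {"dx":13.6,"dy":28,"spin":-0.12,"grip":0},
    {"dx":15.3,"dy":31.5,"spin":-0.135,"grip":0},
    {"dx":16.5,"dy":34.3,"spin":-0.135,"grip":0},
  ],
)

```text
validation failed for argument at $.ta...
```

Request:
servo_tool(
  targets=[
    {"dx":1.7,"dy":3.5,"dz":0,"spin":-0.015,"grip":0},
    {"dx":3.4,"dy":7,"dz":0,"spin":-0.03,"grip":0},
    {"dx":5.1,"dy":10.5,"dz":0,"spin":-0.045,"grip":0},
    {"dx":6.8,"dy":14,"dz":0,"spin":-0.06,"grip":0},
    {"dx":8.5,"dy":17.5,"dz":0,"spin":-0.075,"grip":0},
    {"dx":10.2,"dy":21,"dz":0,"spin":-0.09,"grip":0},
    {"dx":11.9,"dy":24.5,"dz":0,"spin":-0.105,"grip":0},
    {"dx":13.6,"dy":28,"dz":0,"spin":-0.12,"grip":0},
    {"dx":15.3,"dy":31.5,"dz":0,"spin":-0.135,"grip":0},
    {"dx":17,"dy":35,"dz":0,"spin":-0.15,"grip":0},
  ],
  squeeze=20,
)

```text
time_s: 1.23
tcp_pos: [0.3221, -0.3061, 0.2269]
eef_rot: [-180.0, 0.1, -175.7]
contact_force: [1.8, -0.3, -0.5]
gripper_width: 0.0264
```

Request:
servo_tool(
  targets=[
    {"dx":1.7,"dy":3.5,"dz":0,"spin":-0.015,"grip":0},
    {"dx":3.4,"dy":7,"dz":0,"spin":-0.03,"grip":0},
    {"dx":5.1,"dy":10.5,"dz":0,"spin":-0.045,"grip":0},
    {"dx":6.8,"dy":14,"dz":0,"spin":-0.06,"grip":0},
    {"dx":8.5,"dy":17.5,"dz":0,"spin":-0.075,"grip":0},
    {"dx":10.2,"dy":21,"dz":0,"spin":-0.09,"grip":0},
    {"dx":11.9,"dy":24.5,"dz":0,"spin":-0.105,"grip":0},
    {"dx":13.6,"dy":28,"dz":0,"spin":-0.12,"grip":0},
    {"dx":15.3,"dy":31.5,"dz":0,"spin":-0.135,"grip":0},
    {"dx":16.3,"dy":34.1,"dz":0,"spin":-0.135,"grip":0},
  ],
)

```text
time_s: 2.07
tcp_pos: [0.486, 0.0361, 0.2268]
eef_rot: [180.0, 0.1, 176.7]
contact_force: [0.0, -0.3, 0.6]
gripper_width: 0.0004
```

```bash
python3 - <<'E'
from h import *
s=r.get_state();print(s["time_s"],s["tcp_pos"],s["eef_rot"],r.grasp_offset,s["gripper_width"],s["contact_force"])
c=cam("wrist");im=r.capture("wrist");cv2.imwrite("pics/w1.png",im);np.savez("w1.npz",K=c[0],T=c[1]);print(np.round(c[1],3),c[0])
E
```

```text
2.0667 [0.48601714 0.03611812 0.22681755] [1.79975292e+02 5.93971842e-02 1.76684778e+02] -0.0188 0.00035533713516983567 [ 0.04333384 -0.26964302  0.62585518]
[[ 0.057  0.956  0.287  0.409]
 [ 0.998 -0.055 -0.017  0.041]
 [-0.001  0.288 -0.958  0.385]
 [ 0.     0.     0.     1.   ]] [[349.61338487   0.         317.13387498]
 [  0.         349.61338487 194.61658237]
 [  0.           0.           1.        ]]
```

View pics/w1.png

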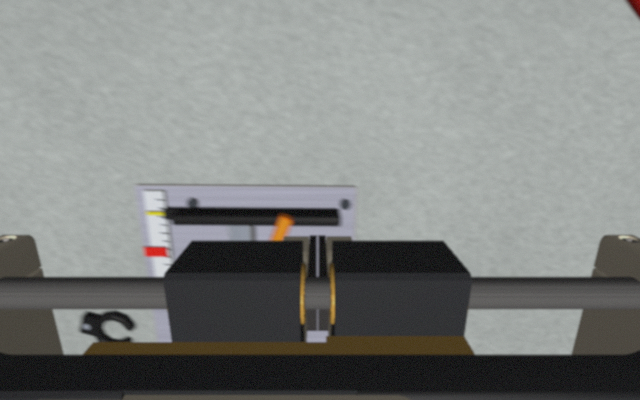

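The wrist view shows the yellow line near px (158,214), the red band near (156,252), and the plate at (170–338, 216).

```bash
cat >>h.py <<'E'
P=np.array([.6744,-.0577]);A=-.0576;RJ=np.array([[np.cos(A),-np.sin(A)],[np.sin(A),np.cos(A)]])
tojig=lambda q:RJ.T@(np.asarray(q)[:2]-P)
E
python3 - <<'E'
from h import *
z=np.load("w1.npz");c=(z["K"],z["T"]);im=cv2.imread("pics/w1.png")
b=blob(im,(0,150,80),(6,255,255),(130,235,180,265));y=blob(im,(22,100,80),(35,255,255),(130,195,180,235))
print(b,tojig(ray(b[:2],.015,"",c)),y,tojig(ray(y[:2],.027,"",c)))
for n,u,h in(("cornBL",(355,186),.008),("cornBR",(137,186),.008),("platefaceL",(338,208),.05),("plateR",(170,208),.05),("levertip",(285,215),.07)):print(n,tojig(ray(u,h,"",c)))
print(tojig(r.get_state()["tcp_pos"]))
E
```

```text
(np.float64(155.31372549019608), np.float64(251.50980392156862), 153) [-0.09031121 -0.10529109] (np.float64(157.20689655172413), np.float64(213.1551724137931), 58) [-0.14192844 -0.09102608]
cornBL [-0.16738032  0.12506363]
cornBR [-0.1673026  -0.11862464]
platefaceL [-0.15580604  0.10390301]
plateR [-0.15574233 -0.06615487]
levertip [-0.15556465  0.05203974]
[-0.19198461  0.08543471]
```

Request:
servo_tool(
  targets=[
    {"dx":0,"dy":0,"dz":-2.5,"spin":0,"grip":0},
    {"dx":0,"dy":0,"dz":-5,"spin":0,"grip":0},
    {"dx":0,"dy":0,"dz":-7.5,"spin":0,"grip":0},
    {"dx":0,"dy":0,"dz":-10,"spin":0,"grip":0},
    {"dx":0,"dy":0,"dz":-12.5,"spin":0,"grip":0},
    {"dx":0,"dy":0,"dz":-15,"spin":0,"grip":0},
    {"dx":0,"dy":0,"dz":-17,"spin":0,"grip":0},
    {"dx":0,"dy":0,"dz":-18.5,"spin":0,"grip":0},
    {"dx":0,"dy":0,"dz":-19.3,"spin":0,"grip":0},
    {"dx":0,"dy":0,"dz":-19.6,"spin":0,"grip":0},
  ],
)

```text
time_s: 2.95
tcp_pos: [0.4841, 0.033, 0.0295]
eef_rot: [-179.9, -0.1, 176.7]
contact_force: [-0.2, -0.1, 0.1]
gripper_width: 0.0004
```

Request:
servo_tool(
  targets=[
    {"dx":0.5,"dy":-0.03,"dz":0,"spin":0,"grip":0},
    {"dx":1,"dy":-0.06,"dz":0,"spin":0,"grip":0},
    {"dx":1.5,"dy":-0.09,"dz":0,"spin":0,"grip":0},
    {"dx":2,"dy":-0.12,"dz":0,"spin":0,"grip":0},
    {"dx":2.5,"dy":-0.14,"dz":0,"spin":0,"grip":0},
    {"dx":3,"dy":-0.17,"dz":0,"spin":0,"grip":0},
    {"dx":3.5,"dy":-0.2,"dz":0,"spin":0,"grip":0},
    {"dx":4,"dy":-0.23,"dz":0,"spin":0,"grip":0},
    {"dx":4.5,"dy":-0.26,"dz":0,"spin":0,"grip":0},
    {"dx":5,"dy":-0.29,"dz":0,"spin":0,"grip":0},
  ],
)

```text
time_s: 3.78
tcp_pos: [0.5337, 0.03, 0.0302]
eef_rot: [-180.0, -0.2, 176.6]
contact_force: [-6.5, 1.6, 4.6]
gripper_width: 0.0008
```

```bash
cat >chk.py <<'E'
from h import *
import sys
s=r.get_state();print(s["time_s"],"jig tcp",tojig(s["tcp_pos"]),s["tcp_pos"],"F",np.round(s["contact_force"],1))
im=r.capture("top");cv2.imwrite(f"pics/{sys.argv[1]}.png",cv2.resize(im[130:235,270:385],None,fx=5,fy=5,interpolation=cv2.INTER_CUBIC))
c=cam("top");b=(350,170,385,235)
for n,q,h in(("red",blob(im,(0,150,100),(6,255,255),b),.015),("yel",blob(im,(20,90,80),(38,255,255),b),.027)):print(n,q,q[0] and tojig(ray(q[:2],h,"",c)))
E
python3 chk.py p1
```

```text
3.7833 jig tcp [-0.14553935  0.0794549 ] [0.53367608 0.03000156 0.03020243] F [-6.5  1.6  4.6]
red (np.float64(365.85714285714283), np.float64(197.92857142857142), 28) [-0.09289437 -0.10580202]
yel (np.float64(360.7), np.float64(210.7), 10) [-0.13068056 -0.09148696]
```

View pics/p1.png

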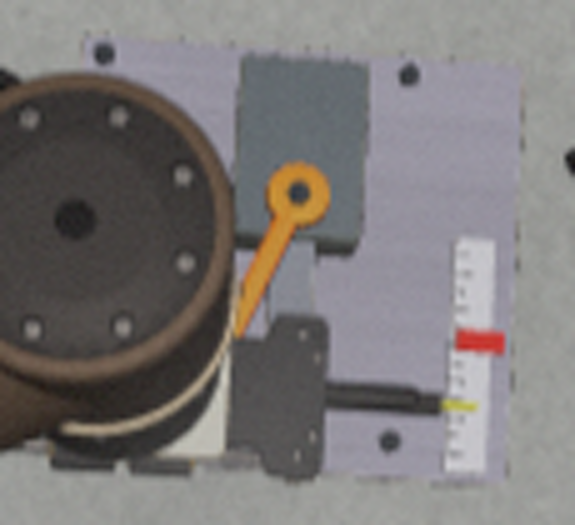

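Request:
servo_tool(
  targets=[
    {"dx":0.5,"dy":-0.03,"dz":0,"spin":0,"grip":0},
    {"dx":1,"dy":-0.06,"dz":0,"spin":0,"grip":0},
    {"dx":1.5,"dy":-0.09,"dz":0,"spin":0,"grip":0},
    {"dx":2,"dy":-0.12,"dz":0,"spin":0,"grip":0},
    {"dx":2.5,"dy":-0.14,"dz":0,"spin":0,"grip":0},
    {"dx":3,"dy":-0.17,"dz":0,"spin":0,"grip":0},
    {"dx":3.4,"dy":-0.2,"dz":0,"spin":0,"grip":0},
    {"dx":3.7,"dy":-0.21,"dz":0,"spin":0,"grip":0},
    {"dx":3.75,"dy":-0.22,"dz":0,"spin":0,"grip":0},
    {"dx":3.75,"dy":-0.22,"dz":0,"spin":0,"grip":0},
  ],
)

```text
time_s: 4.67
tcp_pos: [0.5705, 0.0275, 0.03]
eef_rot: [-179.9, -0.2, 176.6]
contact_force: [-6.3, -0.0, 2.9]
gripper_width: 0.0007
```

```bash
python3 chk.py p2
```

```text
4.6667 jig tcp [-0.10858272  0.07904748] [0.57054797 0.02746729 0.03004417] F [-6.3 -0.   2.9]
red (np.float64(367.05263157894734), np.float64(198.21052631578948), 19) [-0.09348616 -0.10910161]
yel (np.float64(362.1111111111111), np.float64(197.0), 9) [-0.09309665 -0.09392843]
```

View pics/p2.png

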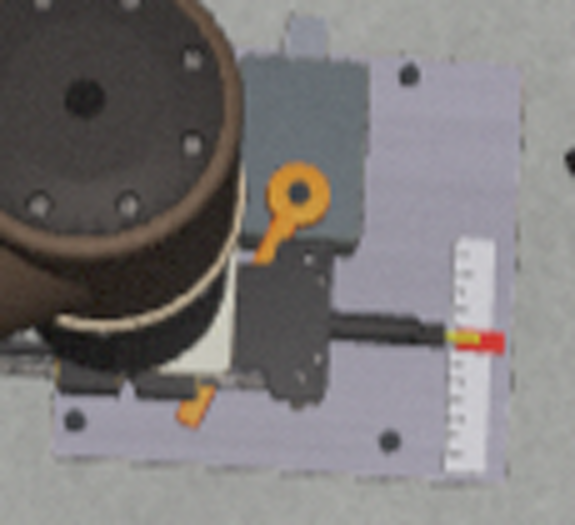

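The pointer sits over the red band at (468,340), and the lever is still open. Now the slide to the right.

Request:
servo_tool(
  targets=[
    {"dx":0,"dy":0,"dz":0,"spin":0,"grip":0},
    {"dx":0,"dy":0,"dz":0,"spin":0,"grip":0},
    {"dx":-0.03,"dy":-0.5,"dz":0,"spin":0,"grip":0},
    {"dx":-0.06,"dy":-1,"dz":0,"spin":0,"grip":0},
    {"dx":-0.09,"dy":-1.5,"dz":0,"spin":0,"grip":0},
    {"dx":-0.12,"dy":-2,"dz":0,"spin":0,"grip":0},
    {"dx":-0.14,"dy":-2.5,"dz":0,"spin":0,"grip":0},
    {"dx":-0.17,"dy":-3,"dz":0,"spin":0,"grip":0},
    {"dx":-0.2,"dy":-3.5,"dz":0,"spin":0,"grip":0},
    {"dx":-0.23,"dy":-4,"dz":0,"spin":0,"grip":0},
  ],
)

```text
time_s: 5.55
tcp_pos: [0.5679, -0.0114, 0.0296]
eef_rot: [180.0, -0.2, 176.6]
contact_force: [-7.2, 6.9, 0.4]
gripper_width: 0.0004
```

```bash
python3 chk.py p3
```

```text
5.55 jig tcp [-0.10894193  0.04004974] [ 0.56794433 -0.01144509  0.02963744] F [-7.2  6.9  0.4]
red (np.float64(366.8888888888889), np.float64(198.27777777777777), 18) [-0.09369886 -0.10865973]
yel (np.float64(362.0), np.float64(197.0), 7) [-0.09311417 -0.09362785]
```

Still on the mark. I'll continue to the closed stop.

Request:
servo_tool(
  targets=[
    {"dx":-0.03,"dy":-0.5,"dz":0,"spin":0,"grip":0},
    {"dx":-0.06,"dy":-1,"dz":0,"spin":0,"grip":0},
    {"dx":-0.09,"dy":-1.5,"dz":0,"spin":0,"grip":0},
    {"dx":-0.12,"dy":-2,"dz":0,"spin":0,"grip":0},
    {"dx":-0.14,"dy":-2.5,"dz":0,"spin":0,"grip":0},
    {"dx":-0.17,"dy":-3,"dz":0,"spin":0,"grip":0},
    {"dx":-0.2,"dy":-3.4,"dz":0,"spin":0,"grip":0},
    {"dx":-0.22,"dy":-3.8,"dz":0,"spin":0,"grip":0},
    {"dx":-0.23,"dy":-4,"dz":0,"spin":0,"grip":0},
    {"dx":-0.23,"dy":-4,"dz":0,"spin":0,"grip":0},
  ],
)

```text
time_s: 6.43
tcp_pos: [0.5657, -0.0516, 0.0296]
eef_rot: [180.0, -0.2, 176.6]
contact_force: [-4.6, 5.3, -0.4]
gripper_width: 0.0005
```

```bash
python3 chk.py p4
```

```text
6.4333 jig tcp [-0.10887864 -0.00016497] [ 0.56569243 -0.05159675  0.02962785] F [-4.6  5.3 -0.4]
red (np.float64(369.5), np.float64(198.0), 6) [-0.09251166 -0.11578278]
yel (None, None, 0) None
```

View pics/p4.png

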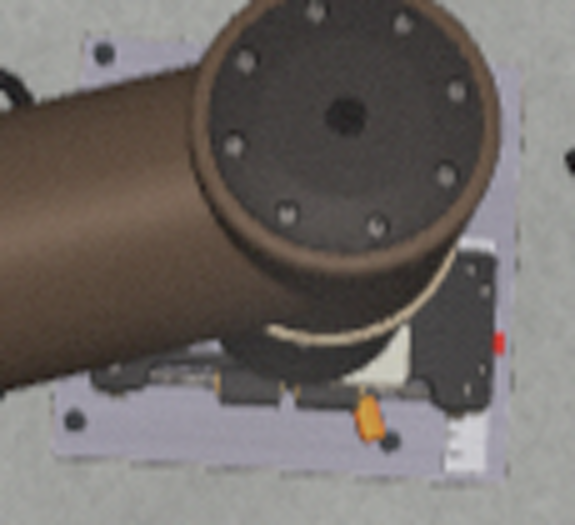

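The lever tip is at crop px (372,435), so the angle is about 0.8 and not quite at the stop. I'll push on gently.

Request:
servo_tool(
  targets=[
    {"dx":-0.01,"dy":-0.1,"dz":0,"spin":0,"grip":0},
    {"dx":-0.01,"dy":-0.2,"dz":0,"spin":0,"grip":0},
    {"dx":-0.02,"dy":-0.3,"dz":0,"spin":0,"grip":0},
    {"dx":-0.02,"dy":-0.4,"dz":0,"spin":0,"grip":0},
    {"dx":-0.03,"dy":-0.5,"dz":0,"spin":0,"grip":0},
    {"dx":-0.03,"dy":-0.5,"dz":0,"spin":0,"grip":0},
    {"dx":-0.03,"dy":-0.5,"dz":0,"spin":0,"grip":0},
    {"dx":-0.03,"dy":-0.5,"dz":0,"spin":0,"grip":0},
    {"dx":-0.03,"dy":-0.5,"dz":0,"spin":0,"grip":0},
    {"dx":-0.03,"dy":-0.5,"dz":0,"spin":0,"grip":0},
  ],
)

```text
time_s: 7.32
tcp_pos: [0.5654, -0.0563, 0.0296]
eef_rot: [180.0, -0.2, 176.6]
contact_force: [-6.2, 5.6, -0.1]
gripper_width: 0.0006
```

```bash
cat >>chk.py <<'E'
q=blob(im,(8,150,120),(20,255,255),(330,200,360,225));t=q[0] and tojig(ray(q[:2],.07,"",c));print("lever blob",q,t,q[0] and .45-np.arctan2(t[1],-.03-t[0]))
im=r.capture("scene");cv2.imwrite(f"pics/s_{sys.argv[1]}.png",cv2.resize(im[150:250,240:370],None,fx=5,fy=5,interpolation=cv2.INTER_CUBIC))
E
python3 chk.py p5
```

```text
7.3167 jig tcp [-0.10890929 -0.00484884] [ 0.56539219 -0.0562711   0.02962748] F [-6.2  5.6 -0.1]
red (None, None, 0) None
yel (None, None, 0) None
lever blob (np.float64(346.2), np.float64(213.13333333333333), 30) [-0.14533179 -0.04910628] 0.8525333855448894
```

View pics/s_p5.png

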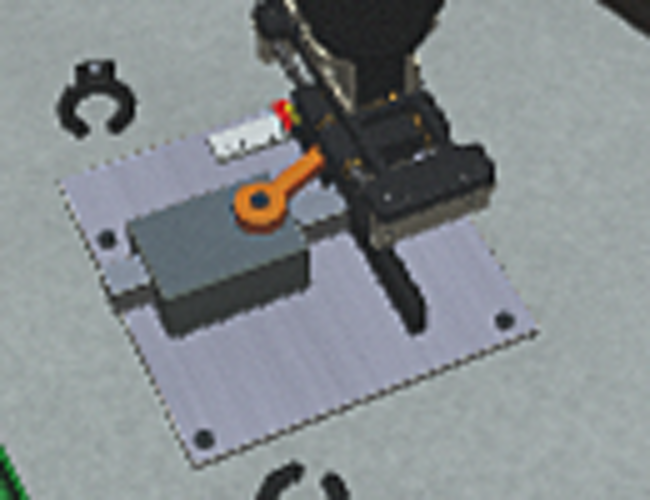

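The lever is at about 0.85, and the pointer is over red at scene crop (290,115). I'll push until the stop shows up in the force.

Request:
servo_tool(
  targets=[
    {"dx":-0.01,"dy":-0.1,"dz":0,"spin":0,"grip":0},
    {"dx":-0.01,"dy":-0.2,"dz":0,"spin":0,"grip":0},
    {"dx":-0.02,"dy":-0.3,"dz":0,"spin":0,"grip":0},
    {"dx":-0.02,"dy":-0.4,"dz":0,"spin":0,"grip":0},
    {"dx":-0.02,"dy":-0.4,"dz":0,"spin":0,"grip":0},
    {"dx":-0.02,"dy":-0.4,"dz":0,"spin":0,"grip":0},
    {"dx":-0.02,"dy":-0.4,"dz":0,"spin":0,"grip":0},
    {"dx":-0.02,"dy":-0.4,"dz":0,"spin":0,"grip":0},
    {"dx":-0.02,"dy":-0.4,"dz":0,"spin":0,"grip":0},
    {"dx":-0.02,"dy":-0.4,"dz":0,"spin":0,"grip":0},
  ],
)

```text
time_s: 8.25
tcp_pos: [0.5654, -0.0596, 0.0296]
eef_rot: [179.9, -0.2, 176.6]
contact_force: [-6.2, 11.3, 0.5]
gripper_width: 0.0005
```

```bash
python3 chk.py p6
```

```text
8.25 jig tcp [-0.10870571 -0.00819004] [ 0.56540309 -0.05961847  0.02960199] F [-6.2 11.3  0.5]
red (None, None, 0) None
yel (None, None, 0) None
lever blob (np.float64(347.46666666666664), np.float64(212.56666666666666), 30) [-0.1436786  -0.05229583] 0.8811653926580171
```

View pics/s_p6.png

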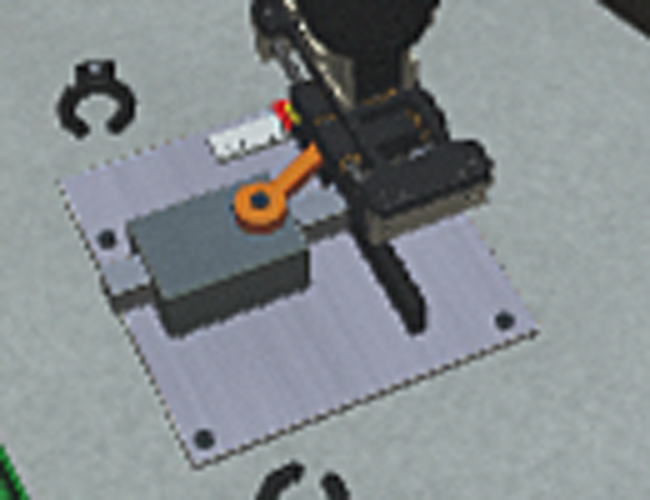

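The y force jumped to 11 N, so the lever is at its stop. I'll relax the side push slightly and check the force on the plate.

Request:
servo_tool(
  targets=[
    {"dx":0.01,"dy":0.1,"dz":0,"spin":0,"grip":0},
    {"dx":0.01,"dy":0.2,"dz":0,"spin":0,"grip":0},
    {"dx":0.02,"dy":0.2,"dz":0,"spin":0,"grip":0},
    {"dx":0.02,"dy":0.2,"dz":0,"spin":0,"grip":0},
    {"dx":0.02,"dy":0.2,"dz":0,"spin":0,"grip":0},
    {"dx":0.02,"dy":0.2,"dz":0,"spin":0,"grip":0},
    {"dx":0.02,"dy":0.2,"dz":0,"spin":0,"grip":0},
    {"dx":0.02,"dy":0.2,"dz":0,"spin":0,"grip":0},
    {"dx":0.02,"dy":0.2,"dz":0,"spin":0,"grip":0},
    {"dx":0.02,"dy":0.2,"dz":0,"spin":0,"grip":0},
  ],
)

```text
time_s: 9.18
tcp_pos: [0.5649, -0.059, 0.0296]
eef_rot: [-180.0, -0.3, 176.6]
contact_force: [-6.2, 1.4, -0.3]
gripper_width: 0.0005
```

```bash
python3 chk.py p7; python3 - <<'E'
from h import *
c=cam("scene")
im=r.capture("scene");b=(285,160,305,185)
for n,q,h in(("red",blob(im,(0,150,100),(6,255,255),b),.015),("yel",blob(im,(20,90,80),(38,255,255),b),.027)):print(n,q,q[0] and tojig(ray(q[:2],h,"",c)))
E
```

```text
9.1833 jig tcp [-0.10928389 -0.00764511] [ 0.56485724 -0.05904116  0.02958718] F [-6.2  1.4 -0.3]
red (None, None, 0) None
yel (None, None, 0) None
lever blob (np.float64(347.41379310344826), np.float64(212.6551724137931), 29) [-0.14391543 -0.05216979] 0.8794615618961709
red (np.float64(296.0), np.float64(173.0), 5) [-0.08854291 -0.10612192]
yel (np.float64(299.0), np.float64(172.42857142857142), 7) [-0.09500772 -0.0940151 ]
```

```bash
python3 -c "
from plant import r
r.close_job()
s=r.get_state();print(s['time_s'],s['tcp_pos'],s['contact_force'])"
```

```text
the job is handed in; nothing more can be done
the job is handed in; nothing more can be done
```

I pressed the plate in about 51 mm with the fingers closed, until the pointer stood over the red mark. Then I slid the fingers right along the plate to push the lever to its closed stop, and handed the job in at about 9.4 s while still holding. The hand-in gives no verdict, so success is not confirmed beyond the checks below.

- **Pointer:** before the lever moved, the top camera put it about 0.2 mm from the mark's centre. The arm blocked that view at the end. From the finger position I estimate it ended about 1 mm on the robot side of the centre.
- **Disagreement:** the last scene-camera reading put the pointer about 6 mm on the robot side, right at the 6 mm limit. Only 5 red pixels showed because the gripper hid part of the mark, so I gave that reading little weight.
- **Lever:** I measured about 0.88 rad. The sideways force rose to 11 N at the stop, then I eased it back to about 1.4 N, and the lever stayed closed.
- **Plate force:** the last reading was about 6.2 N, which fits the spring at that travel. One reading dropped to 4.6 N during the slide.
- **Other things on the bench:** the approach path stayed clear of them, and the two clips beside the jig looked unmoved in the scene crops. I did not measure the rest at the end.

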